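# Index the dividing jig for the next spoke line

### The arm

A 6-joint arm with a two-finger parallel gripper is mounted at the origin on the work surface; the furniture and walls round the work are solid. World frame = base frame: x ahead of the robot, y to its left, z up, the work surface at z = 0. Lengths are in m, angles in rad, forces in N, time in s.
With the tool pointing down it reaches from about 0.275 to 0.875 m from the base axis. Payload 12.5 kg.
Tool frame: the origin (TCP) lies at the very end of the fingers, on their centre line; the grasp point (between the pads) lies 19 mm behind it; z points along the fingers, y is the line along which they close (so a half turn about z gives the same grasp; the last joint's range is limited). The gripper opens to 85 mm and grips with 20 to 120 N. Pads are 22 mm wide; open, the fingers measure 114 mm over their backs; the gripper's body (76 mm by 85 mm) begins 54 mm behind the grasp point. The pads swing forward as they close: fully open they stand 13 mm farther back than shut.
Start: joints at [1.156, 0.351, 1.652, -0, 1.139, -0.085], TCP at [0.178, 0.52, 0.231] pointing down, gripper open.
Joint ranges: [-2.75, 2.75], [-0.79, 2.1], [0.01, 2.65], [-1.57, 4.71], [0.07, 3.14], [-2.87, 2.87]. Speed limits (rad/s): [2.22, 2.22, 2.79, 3.14, 3.14, 3.14].

### API

Orientations are given as a 3x3 rotation matrix whose columns are the frame's x, y, z axes.
In Python, from bench import manip gives the robot as it stands. Calls block until the motion is done:
- manip.move_ptp(position, orientation): joint-space move of the TCP to a pose.
- manip.move_l(position, attitude=None, max_speed=0.15): straight line of the TCP; attitude=None keeps the orientation; max_speed is the mean speed in m/s.
- manip.move_j(angles): joint-space move.
- manip.set_gripper(opening, effort=None): opening from 0.0 (shut) to 1.0 (fully open); effort is the grip in N (None keeps the last); returns when the fingers have stopped.
- manip.dwell(seconds).
- manip.inverse_kinematics(position, orientation): joint angles nearest the present ones, or None.
- manip.grab_frame(name): name is "scene" or "top" or "wrist"; returns (picture, depth): 480x640x3 uint8, red, green, blue; 480x640 float32, m along the optical axis (not along the pixel's ray), 0 where there is no reading.
- manip.get_calibration(name): a dict with "camera_matrix" (3x3 intrinsics, pixels), "k1" (the pictures are not rectified: a ray, as slopes to the right and down, at radius r is drawn at 1 + k1 r^2 times it, then the intrinsics apply), "R" (3x3) and "t" (3): a world point X has camera coordinates R X + t. Camera axes: x right, y down, z forward; pixel columns grow to the right and rows downward; lengths in m; the calibration is good to about 2 mm. A picture is of the moment at which its call begins: read the wrist's pose just before it. get_calibration takes no time and is no camera call; for the wrist camera it gives the pose at the moment of the call.
A pose or a line that the arm cannot do raises manip.Unreachable and nothing moves.
- manip.sign_off(): hands the job in; it is judged then, once.
Trained networks look in the newest picture that a camera, given by its name, has taken for a name from the list of things; names that differ only in an ending like _2 or _b are one class to them, and where a whole thing is asked for, a point or a joint stands for the part that bears it (a point fixed in the world has none). Each returns a list of dicts, best first, with "confidence" (0 to 1); they miss things now and then, are a little off and sometimes report something else, mostly with a low value. They report only what shows in the picture. A call takes as long as a camera call.
- manip.look_for(camera, name): "at" ([x, y, z] in m, in world coordinates, good to about 4 mm: the middle of the surface that is visible of it).
Readings, each from a call of its own:
- manip.current_time(): time.
- manip.current_qpos(): joint angles.
- manip.current_joint_vel(): joint speeds.
- manip.current_joint_torque(): joint torques, N m.
- manip.current_ee_pos(): TCP position.
- manip.current_tcp_rot(): TCP orientation.
- manip.current_force(): force on the tool from outside, world axes, zero at the start.
- manip.current_ft_torque(): the same for the moment, N m.
- manip.current_grip_width(): opening from 0.0 (shut) to 1.0 (fully open).
- manip.current_grip_force(): force on a finger pad.
Only numpy, scipy, OpenCV 4.12 (cv2) and the standard library are available. Lean on these libraries where they do the work, as an engineer would, in place of code of your own. Each camera call takes 0.05 s, during which the arm holds its last target. There are 200 camera calls.

### The job

A round blank sits on the dividing jig with its first spoke line drawn, and the next line has to be set up. Lay the blue-ribbed straightedge centrally across the two wooden rests so that its long edge is flush against both aluminium fences, and let go of it; then turn the red-handled lever counter-clockwise (seen from above) by exactly four clicks of the ratchet, the pawl dropped into its notch, and finish there still holding the red handle so that the line can be drawn. The straightedge must stay flush, and the other things on the bench stay where they are.

Things in the scene. Friction and masses are not known exactly. Their poses are not given: they have to be found in the camera images.
- straightedge: loose aluminium straightedge: plate 40 x 240 x 4 mm with a blue grip rib, 14 mm wide, along the middle of its top (6 mm short of each end), rib top 20 mm above the underside; about 0.22 kg. Starts flat on the bench, rib up. Origin: centre of the underside; own y along its length, own x across, z up. It may lie either way round.
- jig: dividing jig fixed to the bench: plywood base 168 mm (own x, -76 to +92) by 236 mm (own y, +-118), 18 mm thick; on it a toothed steel turntable with a round wood blank (diameter 104 mm, top 49 mm above the bench) turning about a vertical axis. Origin: on the bench under that axis; z up. It carries two wooden rests with aluminium fences, and the red-handled lever on its own -x side.
- jig_seat (a point): point on the jig, own x = 20, y = 0, z = 50 mm, with the jig's axes: where the straightedge's origin lies when home, its length along own y. Rests: centred 96 mm either side in y, each 28 mm wide (y), tops at this height. Fences: on the rests, 14 mm higher, upright faces 20 mm from this point in own +x, looking to own -x. Home, the straightedge passes 1 mm above the blank.
- lever_handle (a point): upright red lever handle, round, 20 mm thick, 30 to 78 mm above the bench, clear all round; this point is on its axis, 55 mm above the bench, 115 mm from the turntable axis, at the start at 120 degrees (counter-clockwise seen from above) from the jig's own +x. Fixed to the lever; it can turn between the fingers.
- lever (a joint): angle of turntable and lever (rad), 0 to 0.03 at the start, growing counter-clockwise from above. One click every 15 degrees: the force at the handle climbs by about 5 N, then falls suddenly by 7 N or more as the pawl drops and jerks the lever on a little, into the notch at 0.262, 0.524, 0.785, 1.047. The pawl bars the way back: a fifth click cannot be undone. Let go midway, it slides back.
- pawl (a joint): angle of the steel pawl at the back of the turntable (rad): about 0 when it lies at the bottom of a notch, down to about -0.11 as it rides over the crest of a tooth
- sanding_block: bystander: brown sanding block 70 x 113 x 32 mm, origin at the centre of its underside
- offcut_2: bystander: brown hardwood offcut 50 x 110 x 19 mm, origin at the centre of its underside
- pencil: bystander: green pencil 117 mm long, 7 mm thick, origin at the centre of its underside

How it is judged:
On the way, in this order (a step that is already met when the one before it is completed fails the run):
1. the straightedge lies on both rests, flush against both fences, let go, with the lever still at its first notch (x of straightedge in the frame of jig between 0.0175 and 0.0218 m and y of straightedge in the frame of jig between -0.025 and 0.025 m and z of straightedge in the frame of jig between 0.048 and 0.052 m and angle between the y axis of straightedge and the y axis of jig, either way round below 0.015 rad and contact force between the fingers and straightedge below 0.1 N and value of joint lever below 0.1 rad), for 0.3 s.
2. the lever is moved on, two clicks at least, in the fingers (value of joint lever above 0.53 rad and contact force between the fingers and lever above 0.5 N).
At the end, for the whole second after the job is handed in: the lever rests four clicks on (1.005 to 1.13 rad, pawl in its notch, above -0.035 rad), still, with the fingers holding the red handle (more than 1.5 N); the straightedge lies let go on both rests, centred to 25 mm, its edge within 2.5 mm of the fences and parallel to them within 0.015 rad (value of joint lever between 1.005 and 1.13 rad and value of joint pawl above -0.035 rad and velocity of joint lever between -0.05 and 0.05 rad/s and contact force between the fingers and lever above 1.5 N and x of straightedge in the frame of jig between 0.0175 and 0.0218 m and y of straightedge in the frame of jig between -0.025 and 0.025 m and z of straightedge in the frame of jig between 0.048 and 0.052 m and angle between the y axis of straightedge and the y axis of jig, either way round below 0.015 rad and contact force between the fingers and straightedge below 0.1 N); the arm keeps its last pose, push and grip.
It fails at once if the lever is driven towards a fifth click (value of joint lever above 1.25 rad).
It fails at once if another thing on the bench is shifted by more than 20 mm (distance of any of sanding_block, offcut_2, pencil from where it was at the start of the episode above 0.02 m).
It also fails if it takes over 69 s, if anything falls off the work surface, if the arm or the gripper's body presses on something with over 40 N, if the wrist force passes 120 N, or if a joint passes its speed limit or range.

## Working session

There is one attempt and no reset: what is moved stays moved. The work goes in short steps, each a Python script; the robot and the scene stay as the last script left them, time stands still between calls to the robot, and variables do not carry over. Pictures are saved under pics/ and viewed, at most 10 in all, crops included, and the job is handed in when it is done.

```bash
mkdir -p pics; ls; cat > h.py <<'E'
import numpy as np, cv2
from bench import manip as m
def shot(cam,fn):
    c=m.get_calibration(cam); p,d=m.grab_frame(cam)
    cv2.imwrite('pics/'+fn+'.png',p[:,:,::-1]); np.savez('pics/'+fn+'.npz',p=p,d=d,K=c['camera_matrix'],k1=c['k1'],R=c['R'],t=c['t'])
    return p,d,c
def cloud(d,c):
    K=np.array(c['camera_matrix'],float);k1=float(c['k1'])
    h,w=d.shape; u,v=np.meshgrid(np.arange(w),np.arange(h))
    uv=np.stack([u,v],-1).reshape(-1,1,2).astype(float)
    xy=cv2.undistortPoints(uv,K,np.array([k1,0,0,0.])).reshape(h,w,2)
    X=np.concatenate([xy*d[...,None],d[...,None]],-1)
    return (X-np.array(c['t']).ravel())@np.array(c['R'])
def down(yaw):  # tool z down, tool y (closing) along world angle yaw
    y=np.array([np.cos(yaw),np.sin(yaw),0]);z=np.array([0,0,-1.]);return np.stack([np.cross(y,z),y,z],1)
E
python3 - <<'E'
from h import *
for cam in('top','scene'):
    shot(cam,cam+'0')
    for n in('straightedge','jig','lever_handle','pawl','sanding_block','offcut_2','pencil'):
        r=m.look_for(cam,n); print(cam,n,[(np.round(q['at'],3).tolist(),round(q['confidence'],2)) for q in r[:2]])
print(m.current_time(),m.current_tcp_rot())
E
```

```text
pics
top straightedge []
top jig [([0.396, 0.253, 0.026], 0.89)]
top lever_handle [([0.412, 0.241, 0.051], 0.78), ([0.351, 0.303, 0.027], 0.66)]
top pawl [([0.348, 0.305, 0.031], 0.62)]
top sanding_block [([0.488, -0.142, 0.034], 0.96)]
top offcut_2 [([0.498, -0.251, 0.02], 0.67)]
top pencil [([0.503, -0.006, 0.007], 0.54)]
scene straightedge [([0.403, -0.383, 0.011], 0.59)]
scene jig []
scene lever_handle [([0.423, 0.228, 0.048], 0.58)]
scene pawl []
scene sanding_block [([0.482, -0.17, 0.029], 0.61)]
scene offcut_2 [([0.488, -0.265, 0.019], 0.75)]
scene pencil [([0.502, -0.002, 0.004], 0.46)]
0.8 [[-9.46102693e-01  3.23866783e-01  3.57898051e-05]
 [ 3.23866783e-01  9.46102694e-01  6.80170741e-07]
 [-3.36405463e-05  1.22346404e-05 -9.99999999e-01]]
```

View pics/top0.png

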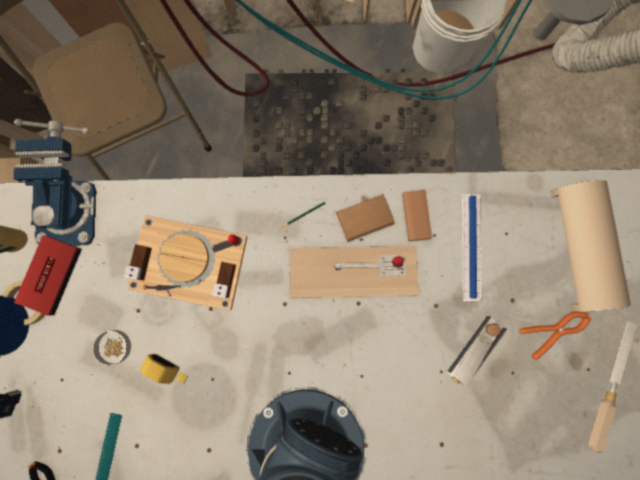

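View pics/scene0.png

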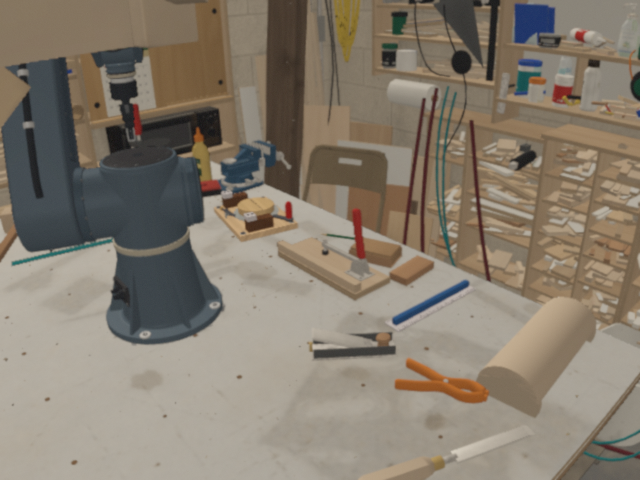

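The top view shows the straightedge at px (471,248), with its length along world x. The jig is at (185,262), the red lever handle at (235,240), and the white fences at (133,272) and (219,290). From the lever direction the jig yaw is about 170°. The red handle at (398,262) is a decoy toggle. Next I'll measure precisely.

```bash
cat > meas.py <<'E'
from h import *
def comps(p,d,c,jigc=(0.40,0.25)):
    X=cloud(d,c); hsv=cv2.cvtColor(p,cv2.COLOR_RGB2HSV); ok=d>0
    H,S,V=hsv[...,0],hsv[...,1],hsv[...,2]
    blue=ok&(H>100)&(H<128)&(S>120)&(X[...,2]<.09)&(X[...,2]>.005)
    red=ok&((H<8)|(H>172))&(S>150)&(V>80)
    return X,blue,red
def line(P):
    r=cv2.minAreaRect(P[:,:2].astype(np.float32)*1000); return r
E
python3 - <<'E'
from meas import *
for f in('top0',):
    z=np.load(f'pics/{f}.npz'); c=dict(camera_matrix=z['K'],k1=z['k1'],R=z['R'],t=z['t']); p,d=z['p'],z['d']
    print('cam pos',-c['R'].T@c['t'].ravel(), c['k1'])
    X,b,r=comps(p,d,c)
    n=lambda M,cx,cy,R: M&(np.hypot(X[...,0]-cx,X[...,1]-cy)<R)
    B=X[n(b,.40,-.39,.2)]; print('blue',len(B),line(B),np.percentile(B[:,2],[5,50,95]))
    Rr=X[n(r,.42,.14,.06)]; Rt=Rr[Rr[:,2]>.07]; print('red',len(Rr),np.median(Rr,0),len(Rt),Rt.mean(0) if len(Rt) else '',Rr[:,2].max())
    for lo,hi in((.045,.053),(.06,.07),(.014,.022)):
        Q=n((X[...,2]>lo)&(X[...,2]<hi),.39,.25,.17); s=X[Q]
        nn,l,st,ce=cv2.connectedComponentsWithStats(Q.astype(np.uint8))
        for i in range(1,nn):
            if st[i,4]>12: print(lo,st[i],X[l==i].mean(0).round(4),[np.round(a,1) for a in line(X[l==i])])
    j=X[200:320,120:250]; print(np.histogram(j[...,2],bins=np.arange(-.005,.09,.005)))
E
```

```text
cam pos [ 0.32154568 -0.04600856  1.0516899 ] -0.02613739475238778
blue 530 ((424.28070068359375, -374.67962646484375), (12.812949180603027, 220.52102661132812), 87.20272827148438) [0.01801545 0.02149105 0.02445166]
red 80 [0.4439718  0.14098783 0.07543401] 55 [0.44562541 0.14301892 0.07678759] 0.08136192796393325
0.045 [ 159  233   49   49 1738] [0.4111 0.2533 0.0498] [array([411.1, 253.7]), array([102.5, 103.7]), np.float64(13.8)]
0.045 [130 244  18  35 286] [0.4131 0.3501 0.0504] [array([404.5, 353.7]), array([29.5, 70.8]), np.float64(78.7)]
0.045 [217 261  17  30 257] [0.3749 0.1626 0.0504] [array([370.1, 164.4]), array([28.8, 57.6]), np.float64(77.5)]
0.06 [125 265  15  15 159] [0.3797 0.3582 0.0646] [array([379.7, 358.7]), array([27.2, 25.9]), np.float64(76.8)]
0.06 [212 283  16  15 170] [0.3387 0.1708 0.0651] [array([339. , 171.3]), array([29.2, 25.9]), np.float64(78.2)]
0.014 [ 127  215  120   95 3697] [0.4017 0.2542 0.0188] [array([403.5, 255.6]), array([238. , 168.7]), np.float64(77.6)]
(array([2237, 4941,  153,  108, 2636, 1325,  595,  455,   92,   92, 1139,
       1328,   39,  178,  165,   18,   40,    6]), array([-0.005,  0.   ,  0.005,  0.01 ,  0.015,  0.02 ,  0.025,  0.03 ,
        0.035,  0.04 ,  0.045,  0.05 ,  0.055,  0.06 ,  0.065,  0.07 ,
        0.075,  0.08 ,  0.085]))
```

```bash
python3 - <<'E'
from h import *
yaw=np.deg2rad(-92.8); R=down(yaw)
p=m.current_ee_pos(); m.move_l([p[0],p[1],.30])
m.move_ptp([.424,-.375,.20],R); print(m.current_qpos().round(2) if hasattr(m.current_qpos(),'round') else m.current_qpos())
shot('wrist','w1')
m.move_l([.424,-.375,.05]); m.move_l([.424,-.375,.008],max_speed=.06); f0=m.current_force()
m.set_gripper(0.0,40); print(f0,m.current_force(),m.current_grip_width(),m.current_grip_force(),m.current_ee_pos())
m.move_l([.424,-.375,.06],max_speed=.06); print(m.current_force(),m.current_grip_width(),m.current_time())
shot('wrist','w2')
E
```

```text
[-0.81  0.41  1.64  0.    1.09  0.81]
[-0.52272456 -0.71538866 -0.38037697] [-0.31098333  0.06713164  4.05059743] 0.14881003622223643 40.28205692768097 [ 0.42409712 -0.37515911  0.0082243 ]
[-0.17410348  0.38556928 -1.06888044] 0.1504706494830195 8.3917
```

```bash
python3 - <<'E'
from meas import *
for f in('w1',):
    z=np.load(f'pics/{f}.npz'); c=dict(camera_matrix=z['K'],k1=z['k1'],R=z['R'],t=z['t']); X,b,r=comps(z['p'],z['d'],c)
    print(b.sum(),line(X[b]))
print(m.current_force())
shot('top','t2'); 
z=np.load('pics/t2.npz'); c=dict(camera_matrix=z['K'],k1=z['k1'],R=z['R'],t=z['t']); X=cloud(z['d'],c)
a,bb=cv2.imread('pics/w1.png'),cv2.imread('pics/w2.png'); t=cv2.imread('pics/t2.png')
cv2.imwrite('pics/c1.png',cv2.resize(np.hstack([bb,t]),(800,300)))
E
```

```text
4624 ((424.35333251953125, -374.7334899902344), (13.361771583557129, 226.03392028808594), 87.0899887084961)
[-0.41618806  0.20160672 -3.10352086]
```

View pics/c1.png

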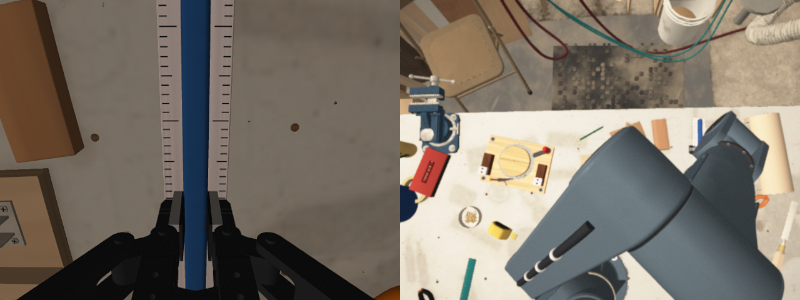

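```bash
cat >> h.py <<'E'
JY=np.deg2rad(167.7); JX=np.array([np.cos(JY),np.sin(JY),0]); JYY=np.array([-np.sin(JY),np.cos(JY),0]); O=np.array([.4111,.2537,0])
J=lambda x,y,z: O+x*JX+y*JYY+np.array([0,0,z])
E
python3 - <<'E'
from h import *
R=down(np.deg2rad(-12.3))
m.move_l([.424,-.375,.28],max_speed=.2)
m.move_ptp(J(.012,0,.28),R)
m.move_l(J(.012,0,.075),max_speed=.12); m.dwell(.2); f0=np.array(m.current_force())
def st(t): 
    f=np.array(m.current_force())-f0; print(t,'Fx %.1f Fy %.1f Fz %.1f'%(f@JX,f@JYY,f[2]),'T',np.round(m.current_ft_torque(),2)); return f
m.move_l(J(.012,0,.061),max_speed=.05); st('hover')
z=.061
while z>.0555:
    z-=.0005; m.move_l(J(.012,0,z),max_speed=.02); m.dwell(.05)
    if st('z%.4f'%z)[2]>3: break
z+=.0007
x=.012; m.move_l(J(x,0,z),max_speed=.02)
while x<.026:
    x+=.001; m.move_l(J(x,0,z),max_speed=.02); m.dwell(.05)
    if st('x%.4f'%x)@JX<-8: break
print(m.current_time(),m.current_ee_pos(),z)
shot('top','t3'); shot('scene','s3');shot('wrist','w3')
E
```

```text
hover Fx 1.8 Fy 0.2 Fz 0.9 T [-0.01  0.    0.01]
z0.0605 Fx 0.5 Fy -0.1 Fz 0.9 T [-0.02 -0.   -0.02]
z0.0600 Fx 0.4 Fy 0.1 Fz 1.5 T [-0.02  0.01 -0.  ]
z0.0595 Fx 0.2 Fy -0.1 Fz 0.3 T [-0.   -0.01 -0.01]
z0.0590 Fx 1.1 Fy -0.4 Fz 0.6 T [0.03 0.05 0.05]
z0.0585 Fx 1.0 Fy 0.1 Fz 0.1 T [ 0.02 -0.01 -0.02]
z0.0580 Fx 1.4 Fy 0.4 Fz 6.8 T [-0.11  0.27  0.05]
x0.0130 Fx 0.6 Fy -0.1 Fz 0.5 T [ 0.   -0.03  0.01]
x0.0140 Fx 1.1 Fy 0.2 Fz 1.0 T [-0.02  0.   -0.02]
x0.0150 Fx 0.2 Fy -0.3 Fz 0.3 T [ 0.03 -0.02  0.02]
x0.0160 Fx -0.0 Fy 0.7 Fz 1.0 T [ 0.01 -0.03  0.04]
x0.0170 Fx 0.5 Fy -0.8 Fz 0.9 T [-0.01  0.02 -0.03]
x0.0180 Fx 1.2 Fy -0.5 Fz -0.1 T [-0.02 -0.03 -0.03]
x0.0190 Fx 0.2 Fy -0.0 Fz 0.3 T [-0.03 -0.02  0.06]
x0.0200 Fx 0.1 Fy 0.1 Fz 0.9 T [-0.1  -0.06  0.03]
x0.0210 Fx -3.0 Fy 0.9 Fz 0.5 T [-0.35 -0.65  0.04]
x0.0220 Fx -9.7 Fy 3.5 Fz -0.5 T [-1.   -1.64 -0.06]
19.5417 [0.39090043 0.25827062 0.05896629] 0.058699999999999995
```

```bash
python3 - <<'E'
from h import *
m.move_l(J(.022,0,.0578),max_speed=.01); m.move_l(J(.0212,0,.0578),max_speed=.01); print(m.current_force())
m.set_gripper(.5); m.dwell(.1); print(m.current_force(),m.current_grip_force())
m.move_l(J(.0212,0,.09),max_speed=.05);m.move_l(J(.0,0,.24),max_speed=.2)
shot('wrist','w4')
# swing aside and look from the top and wrist
p=J(-.19,.0,.24); m.move_ptp(p,down(np.deg2rad(-12.3))); shot('top','t4'); shot('wrist','w5'); print(m.current_time())
a=cv2.imread('pics/w4.png');t=cv2.imread('pics/t4.png'); cv2.imwrite('pics/c2.png',cv2.resize(np.hstack([a,t]),(800,300)))
E
```

```text
[ 4.99203862 -1.43285796  2.7386232 ]
[ 0.49613778  0.01001011 -0.29965227] 0.0
23.3167
```

View pics/c2.png

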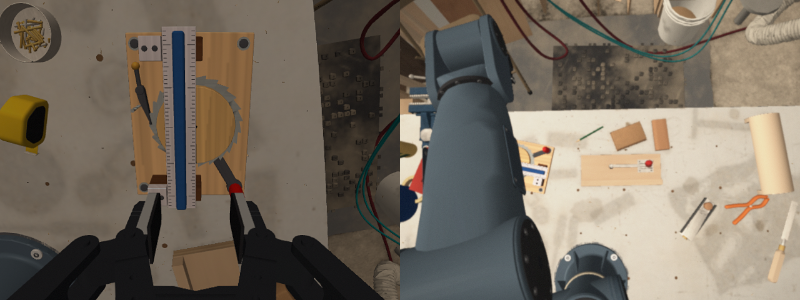

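View pics/w5.png

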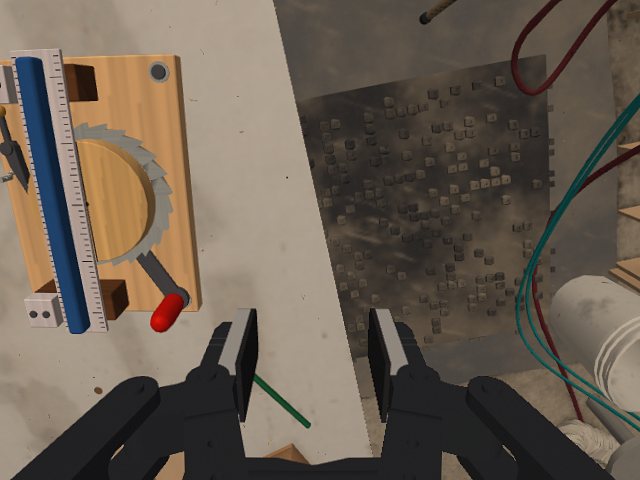

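The picture shows the straightedge across both rests against the white fences, with the red handle free at px (165,313). I'll check the seating and the handle position numerically.

```bash
python3 - <<'E'
from meas import *
for f in('w4','w5'):
    z=np.load(f'pics/{f}.npz'); c=dict(camera_matrix=z['K'],k1=z['k1'],R=z['R'],t=z['t']); X,b,r=comps(z['p'],z['d'],c)
    g=np.hypot(X[...,0]-.41,X[...,1]-.25)<.17
    B=X[g&(X[...,2]>.065)&(X[...,2]<.076)&(cv2.cvtColor(z['p'],cv2.COLOR_RGB2HSV)[...,0]>100)&(cv2.cvtColor(z['p'],cv2.COLOR_RGB2HSV)[...,1]>120)]
    q=line(B); ce=np.array(q[0])/1000-O[:2]; print(f,q,'jig xy',ce@JX[:2],ce@JYY[:2],np.median(B[:,2]))
    Q=X[g&r]; T=Q[Q[:,2]>.074]; print(len(Q),len(T),line(T) if len(T)>5 else '', Q[:,2].max())
    for lo,hi in((.061,.0665),(.016,.0205)):
        M=g&(X[...,2]>lo)&(X[...,2]<hi)&(cv2.cvtColor(z['p'],cv2.COLOR_RGB2HSV)[...,1]<(60 if lo>.05 else 256))
        nn,l,s,_=cv2.connectedComponentsWithStats(M.astype(np.uint8))
        for i in range(1,nn):
            if s[i,4]>150: print(lo,s[i,4],line(X[l==i]))
E
```

```text
w4 ((389.5550231933594, 260.7138366699219), (225.9811553955078, 13.497147560119629), 77.64676666259766) jig xy 0.022544584575301688 -0.0022631033467548824 0.0703312862275032
253 1  0.2440010025355658
0.061 1409 ((377.51287841796875, 361.201171875), (27.489078521728516, 26.861440658569336), 77.76111602783203)
0.061 477 ((336.5923767089844, 173.97186279296875), (29.03704261779785, 25.736404418945312), 78.32861328125)
0.016 3793 ((356.1058349609375, 334.3800354003906), (105.88031768798828, 48.34259796142578), 77.06521606445312)
0.016 10252 ((446.2868347167969, 249.1826171875), (233.40501403808594, 76.19129180908203), 77.6834487915039)
0.016 4394 ((331.5516357421875, 224.2848358154297), (138.07057189941406, 48.092010498046875), 77.65497589111328)
0.016 1851 ((412.95037841796875, 162.0310516357422), (42.49210739135742, 62.41214370727539), 2.1496644020080566)
w5 ((390.21807861328125, 261.2603454589844), (226.50389099121094, 15.311219215393066), 77.58114624023438) jig xy 0.02201317219009839 -0.002938318292726024 0.07032448928263771
808 242 ((445.2127990722656, 147.63841247558594), (15.3754243850708, 15.605045318603516), 42.03615951538086) 0.08009634192050803
0.061 349 ((387.85357666015625, 359.1551208496094), (27.40915298461914, 8.65560531616211), 74.13124084472656)
0.061 810 ((336.6141357421875, 173.67181396484375), (29.05533790588379, 27.04290771484375), 77.97605895996094)
0.016 11383 ((436.6647644042969, 250.40142822265625), (236.01461791992188, 96.70033264160156), 77.53926849365234)
0.016 700 ((348.7795104980469, 321.57611083984375), (61.71635818481445, 18.3056697845459), 78.7510986328125)
0.016 2284 ((324.35748291015625, 234.7924346923828), (119.5049057006836, 29.188634872436523), 77.66764831542969)
0.016 1811 ((401.5836486816406, 165.75192260742188), (46.24432373046875, 66.26615905761719), 14.947713851928711)
```

Allowing for the wrist camera's shift, measured on the fences, the straightedge sits at x ≈ 19.7 mm, y ≈ -0.2 mm and is parallel, so it is flush. Next I grip the handle and turn it two clicks while logging force.

```bash
cat >> h.py <<'E'
RL=down(JY+np.deg2rad(240)-2*np.pi)
def H(th,z=.038,r=.115):
    a=JY+np.deg2rad(120)+th; return O+np.array([r*np.cos(a),r*np.sin(a),z])
def rt(f,th):
    a=JY+np.deg2rad(120)+th; return f@[np.cos(a),np.sin(a),0], f@[-np.sin(a),np.cos(a),0]
def ang():
    p=np.array(m.current_ee_pos())-O; a=np.arctan2(p[1],p[0])-JY-np.deg2rad(120); return (a+np.pi)%(2*np.pi)-np.pi, np.hypot(p[0],p[1])
def sweep(a,b,step=.02,off=0.,r=.115):
    for th in np.arange(a,b+1e-6,step):
        m.move_l(H(th,r=r),max_speed=.03); f=np.array(m.current_force()); q,t=rt(f,th)
        print('%.2f act %.3f r %.4f  Frad %.1f Ftan %.1f Fz %.1f'%((th,)+ang()+(q,t,f[2])))
E
python3 - <<'E'
from h import *
m.move_ptp(H(0.015,.16),RL); print(m.current_force())
m.move_l(H(0.015,.038),max_speed=.08); print(m.current_force())
m.set_gripper(0,40); m.dwell(.1); f=np.array(m.current_force()); print('gripped',m.current_grip_width(),m.current_grip_force(),rt(f,0),f,ang(),m.current_time())
sweep(.03,.57); print(m.current_time(),m.current_grip_force())
E
```

```text
[-0.02742933  0.0577828  -0.41437522]
[-0.21058246  0.12238095  0.57175503]
gripped 0.22187147789914405 38.791590481996536 (np.float64(-2.398524383824246), np.float64(-1.849179154093887)) [-2.49087246  1.72277019  7.83555373] (np.float64(0.012585629764714668), np.float64(0.11483160724842532)) 26.4417
0.03 act 0.026 r 0.1149  Frad -1.4 Ftan -3.6 Fz 7.8
0.05 act 0.046 r 0.1150  Frad -0.7 Ftan -4.0 Fz 7.6
0.07 act 0.066 r 0.1151  Frad 1.0 Ftan -3.9 Fz 8.3
0.09 act 0.086 r 0.1154  Frad 2.9 Ftan -3.9 Fz 5.4
0.11 act 0.103 r 0.1155  Frad 5.6 Ftan -7.6 Fz 7.9
0.13 act 0.124 r 0.1157  Frad 7.2 Ftan -5.8 Fz 7.9
0.15 act 0.143 r 0.1158  Frad 9.0 Ftan -6.3 Fz 7.7
0.17 act 0.162 r 0.1160  Frad 12.6 Ftan -8.4 Fz 8.4
0.19 act 0.185 r 0.1162  Frad 12.4 Ftan -6.7 Fz 6.2
0.21 act 0.201 r 0.1164  Frad 13.9 Ftan -9.8 Fz 8.3
0.23 act 0.223 r 0.1166  Frad 15.7 Ftan -9.0 Fz 6.1
0.25 act 0.260 r 0.1164  Frad 10.4 Ftan 4.6 Fz -4.9
0.27 act 0.273 r 0.1162  Frad 10.2 Ftan -1.5 Fz 1.1
0.29 act 0.288 r 0.1163  Frad 11.4 Ftan -5.4 Fz 4.5
0.31 act 0.308 r 0.1164  Frad 12.2 Ftan -4.6 Fz 3.4
0.33 act 0.329 r 0.1166  Frad 13.3 Ftan -5.3 Fz 2.4
0.35 act 0.348 r 0.1164  Frad 11.7 Ftan -5.4 Fz 2.5
0.37 act 0.368 r 0.1166  Frad 12.9 Ftan -5.7 Fz 2.5
0.39 act 0.386 r 0.1163  Frad 10.7 Ftan -6.0 Fz 3.0
0.41 act 0.404 r 0.1165  Frad 12.1 Ftan -8.2 Fz 2.8
0.43 act 0.425 r 0.1164  Frad 12.0 Ftan -6.8 Fz 1.6
0.45 act 0.444 r 0.1162  Frad 9.9 Ftan -6.8 Fz 4.2
0.47 act 0.462 r 0.1161  Frad 10.2 Ftan -8.5 Fz 5.6
0.49 act 0.483 r 0.1160  Frad 8.5 Ftan -7.7 Fz 3.8
0.51 act 0.516 r 0.1158  Frad 5.7 Ftan 2.9 Fz -1.2
0.53 act 0.532 r 0.1156  Frad 6.4 Ftan -1.5 Fz 1.0
0.55 act 0.550 r 0.1155  Frad 4.8 Ftan -2.7 Fz 1.8
0.57 act 0.569 r 0.1154  Frad 4.1 Ftan -3.2 Fz 4.3
33.4417 41.87217604368925
```

Clicks came at 0.26 and 0.52, so the angle calibration holds. On to the third click, then carefully into the fourth.

```bash
python3 - <<'E'
from h import *
sweep(.59,1.0)
th=1.0
while th<1.07:
    th+=.008; m.move_l(H(th),max_speed=.03); t=rt(np.array(m.current_force()),th); print('%.3f'%th,ang(),np.round(t,1))
    if t[1]>-2: break
m.dwell(.4); print(th,ang(),rt(np.array(m.current_force()),th),m.current_force(),m.current_grip_force(),m.current_grip_width(),m.current_time())
E
```

```text
0.59 act 0.586 r 0.1152  Frad 4.0 Ftan -5.6 Fz 4.3
0.61 act 0.609 r 0.1152  Frad 3.6 Ftan -3.2 Fz 3.3
0.63 act 0.629 r 0.1151  Frad 2.2 Ftan -3.4 Fz 5.0
0.65 act 0.647 r 0.1149  Frad 1.1 Ftan -5.2 Fz 7.7
0.67 act 0.668 r 0.1151  Frad 3.3 Ftan -4.9 Fz 5.1
0.69 act 0.685 r 0.1151  Frad 3.5 Ftan -7.6 Fz 7.4
0.71 act 0.705 r 0.1149  Frad 0.8 Ftan -5.6 Fz 7.7
0.73 act 0.723 r 0.1151  Frad 3.7 Ftan -9.4 Fz 6.5
0.75 act 0.763 r 0.1151  Frad -1.0 Ftan 11.2 Fz -2.5
0.77 act 0.778 r 0.1149  Frad -1.2 Ftan 5.6 Fz 0.6
0.79 act 0.790 r 0.1149  Frad 0.1 Ftan -0.3 Fz 4.9
0.81 act 0.807 r 0.1150  Frad 1.6 Ftan -3.8 Fz 5.6
0.83 act 0.827 r 0.1152  Frad 2.4 Ftan -3.5 Fz 4.1
0.85 act 0.846 r 0.1150  Frad 1.4 Ftan -4.4 Fz 6.1
0.87 act 0.868 r 0.1153  Frad 3.2 Ftan -4.0 Fz 3.8
0.89 act 0.888 r 0.1151  Frad 1.7 Ftan -4.0 Fz 6.3
0.91 act 0.908 r 0.1149  Frad 0.7 Ftan -2.8 Fz 5.3
0.93 act 0.928 r 0.1148  Frad 0.1 Ftan -3.7 Fz 5.1
0.95 act 0.944 r 0.1147  Frad 0.1 Ftan -7.9 Fz 7.1
0.97 act 0.966 r 0.1148  Frad 0.8 Ftan -4.0 Fz 5.6
0.99 act 0.983 r 0.1147  Frad -0.0 Ftan -7.3 Fz 7.8
1.008 (np.float64(0.9978424401390669), np.float64(0.11481959058041198)) [  1.4 -10.6]
1.016 (np.float64(1.0024109149949725), np.float64(0.11480931844452524)) [  0.9 -13.9]
1.024 (np.float64(1.0282934818998672), np.float64(0.11484726765743179)) [-1.5  6.3]
1.024 (np.float64(1.0361314071289058), np.float64(0.11473988134676481)) (np.float64(-2.5631580597828307), np.float64(8.455578733485492)) [-0.4985434   8.8214537   0.90018038] 41.41807517968118 0.21820906727783068 39.8417
```

```bash
python3 - <<'E'
from h import *
m.move_l(H(1.047),max_speed=.02); m.dwell(.4); print(ang(),np.round(rt(np.array(m.current_force()),1.047),1),m.current_grip_force(),m.current_time())
p,d,c=shot('wrist','w6'); shot('scene','s6'); cv2.imwrite('pics/c3.png',cv2.resize(np.hstack([cv2.imread('pics/w6.png'),cv2.imread('pics/s6.png')]),(800,300)))
X=cloud(d,c); h=cv2.cvtColor(p,cv2.COLOR_RGB2HSV); B=X[(h[...,0]>100)&(h[...,0]<128)&(h[...,1]>120)&(abs(X[...,2]-.0705)<.006)&(np.hypot(X[...,0]-.39,X[...,1]-.26)<.14)]
q=cv2.minAreaRect(B[:,:2].astype(np.float32)*1000); e=np.array(q[0])/1000-O[:2]; print(len(B),q,e@JX[:2],e@JYY[:2])
E
```

```text
(np.float64(1.0475531785043017), np.float64(0.1148863385129957)) [-3.9  3.8] 41.82462599594146 40.525
1174 ((391.12030029296875, 245.58135986328125), (19.698657989501953, 6.15078067779541), 77.73934173583984) 0.01779156013294773 0.01218856456226045
```

View pics/c3.png

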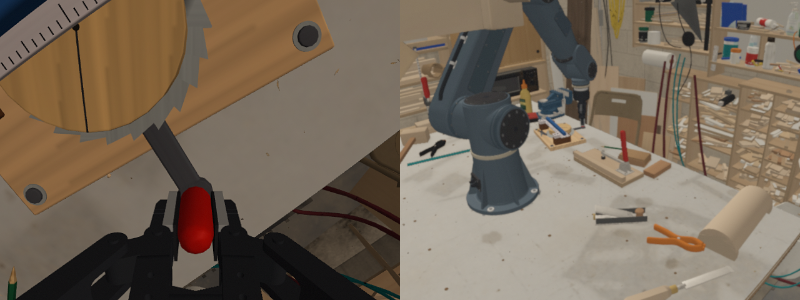

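The wrist view shows the red handle gripped at px (195,220). The straightedge at top left is still parallel (77.74°). The lever is at 1.047 rad, resting lightly back on the pawl.

```bash
python3 -c "
from bench import manip as m
print(m.sign_off())"
```

```text
the job is handed in; nothing more can be done
None
```

The job is handed in, though I have no verdict back: the straightedge was set flush on both rests and let go, and the lever was turned four clicks to about 1.047 rad (from the arm's position), with the red handle still in the grip.

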